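Steady the burnt casing under the twist-lock post

ROBOT

A 7-joint arm with a two-finger parallel gripper is mounted at the origin on the work surface. World frame = base frame: x ahead of the robot, y to its left, z up, the work surface at z = 0. Lengths are in mm, angles in rad, forces in N, time in s.
With the tool pointing down it reaches from about 400 to 875 mm from the base axis. Payload 4.4 kg.
Tool frame: the origin (TCP) lies on the mounting face of the last link; the fingertips stand 173 mm ahead of it and the grasp point (between the pads) lies 155 mm ahead of it (arm.tips_ahead is the distance from the TCP to the fingertips, in mm); z points along the fingers, y is the direction in which the jaws open and shut (so a half turn about z gives the same grasp; the last joint's range is limited). The gripper opens to 85 mm and grips with 20 to 120 N. Pads are 22 mm wide; open, the fingers measure 114 mm over their backs; the gripper's body (76 mm by 85 mm) begins 54 mm behind the grasp point. The pads swing forward as they close: fully open they stand 13 mm farther back than shut.
Start: joints at [-1.291, 0.628, 0.038, 1.517, -0.027, 0.996, -0.02], TCP at [220.299, 611.542, 404.713] pointing down, gripper open.
Joint ranges: [-3.06, 3.06], [-0.37, 2.12], [-1.25, 1.32], [0.18, 2.47], [-1.1, 4.24], [0.23, 1.98], [-2.94, 2.94]. Speed limits (rad/s): [2.57, 2.57, 3.14, 3.14, 3.14, 3.14, 3.14].

INTERFACE

Orientations are given as a 3x3 rotation matrix whose columns are the frame's x, y, z axes.
In Python, from bench import arm gives the robot as it stands.
- The arm moves only by the tool send_rows, never from a script. Its argument "rows" is one flat list of numbers, 7 for each row, row after row: the turn, a rotation vector about the tool's x, y, z in units of 5 degrees (1.0 is 5 degrees), then the shift along the tool's x, y, z in units of 25 mm (1.0 is 25 mm), then the finger opening in mm, from 0 to 85.4. In form: [rx, ry, rz, x, y, z, gripper, rx, ry, rz, x, y, z, gripper, ...]. A call has exactly 8 rows; each row shifts and turns the commanded pose from where the row before left it, along the tool's axes as they then stand; what a row does not reach is not made up. A row lasts 1/12 s, in which the tool goes at most 41.7 mm and 7.16 degrees, less where a joint would pass 70% of its speed; a pose out of reach is approached as far as the arm can. A call is refused whole if a number of a shift passes 1 or a number of a turn 1, either way. A call with a gripper value outside its range is refused whole. The fingers move at their own pace and stop on an object; "grip_force" is the grip in N (left out, the last holds). Time passes only in rows, so rows that do not move let the fingers close, or fill a call up. It gives the time, the measured TCP pose, the force and the opening at its end, in the units of the state.
- arm.get_state(): the state, without advancing time (a new reading comes with each control period).
- arm.capture(name): name is "scene" or "top"; returns the picture (384x512x3 uint8, red, green, blue); there is no depth.
- arm.camera_info(name): a dict with "fx", "fy", "cx", "cy" (pixels), "position" and "rotation" of the camera in the world. Camera axes: x right, y up, looking along -z (the intrinsics and any distortion apply to the point x, -y, -z); pixel columns grow to the right and rows downward; lengths in mm; the calibration is good to about 2 mm. A picture is of the moment at which its call begins. camera_info takes no time and is no camera call.
- arm.sign_off(): hands the job in, once; it reports no verdict.
The state is a dict: "t": time; "joint_positions": joint angles; "dq": joint speeds; "tau": joint torques, N m; "tool_pos": TCP position; "ee_rot": TCP orientation; "wrist_force": force on the tool from outside, world axes, zero at the start; "torque": the same for the moment, N m; "width": opening from 0.0 (shut) to 1.0 (fully open).
Only numpy, scipy, OpenCV 4.12 (cv2) and the standard library are available. Lean on these libraries where they do the work, as an engineer would, in place of code of your own. Each camera call takes 0.05 s, during which the arm holds its last target. There are 200 camera calls.

TASK

Steady the burnt-out casing for examination: twist the post's wing head anticlockwise (seen from above) to unlock the telescoping section, slide it down until its rubber foot presses on the casing's buckled roof with about 10 N, and twist it fully back clockwise to lock it there before letting go. The charred roof is weak, so never press on it with more than 20 N, and do not shift the casing or disturb the other things on the bench.

Things in the scene. Friction and masses are not known exactly. Their poses are not given: they have to be found in the camera images.
- stand: Fixed bench stand holding the post upright: aluminium sleeve (52 mm across, from 160 to 205 mm above the bench) at the end of an arm 30 mm deep, from a round steel column (top 219 mm above the bench) 170 mm to the +y side of the post's axis, on a 130 x 130 mm foot plate. The origin lies on the bench under the post's axis; z is up and is the axis on which the section slides and turns.
- wing (a point): Centre of the wing head, the black plastic bar on top of the telescoping section: 50 mm long (its x axis), 14 mm thick (y) and 30 mm high (z), on the post's axis. It starts with this centre 287 to 302 mm above the bench and turns and slides with the section; grip it across its 14 mm thickness from above. Below it a collar 30 mm across begins 15 mm under this centre, then a steel tube 18 mm across.
- head (a joint): Twist of the section in rad, growing anticlockwise seen from above: 0 is the stop of the locked place, 1.3 the stop of the unlocked place (at each stop it turns no farther). An eccentric rib wedges against a sprung brake shoe in the sleeve: between about 0.64 and 0 the lock bites harder and harder, and turning takes up to about 0.3 N m; beyond 0.7 rad the section is free. Locked means turned back to within 0.15 of 0. It starts at 0 to 0.04.
- post (a joint): How far the section has been slid down from its top stop, in m (0 to 0.060; starts at 0 to 0.015). Unlocked it slides with about 3 N of friction, which just carries its own 2 N of weight; locked it resists with about 15 N more.
- foot: Round black rubber foot at the section's lower end, 20 mm across with a domed underside; the origin is its lowest point, 172 mm below the wing head's centre when not pressed. It is sprung in the section: it gives 1 mm for each 5 N, up to 6 mm. It does not turn with the head. Pushing the unlocked section steadily down, the hand feels the foot's force plus about 1 N.
- casing: Burnt-out sheet-steel casing, about 150 mm (its x) x 140 mm (y), 2.2 kg, loose on the bench under the post. The origin is the centre of its underside. Its roof is badly buckled in patches of about 30 x 35 mm, whose height above the bench lies anywhere from 82 to 106 mm, so the height under the foot must be felt.
- meter: Bystander: handheld multimeter, 78 x 150 x 42 mm, lying on the bench; origin at the centre of its underside.
- jar: Bystander: glass sample jar with steel cap, 52 mm across, 75 mm high; origin at the centre of its underside.
- brush: Bystander: small brush, 160 mm long along its x axis, lying on the bench; origin at the centre of its underside.
There are look-alikes about, which are no part of the job. Of the things that look like the casing, take the one that is farthest to the robot's right at the start.

How it is judged (in metres and radians):
On the way, in this order (a step that is already met when the one before it is completed fails the run):
1. the section is twisted anticlockwise out of its lock (beyond 0.7 rad) (value of joint head above 0.7 rad), for 0.1 s.
2. still unlocked, the foot is pressed on the casing's roof with 4 to 16 N (contact force between foot and casing between 4 and 16 N and value of joint head above 0.65 rad), for 0.2 s.
3. the section is twisted back into its lock (within 0.15 rad of the stop) (value of joint head below 0.15 rad), for 0.2 s.
At the end, for the whole second after the job is handed in: The section is locked (twist within 0.15 rad of its locked stop), let go and at rest, with the foot bearing on the casing's roof with 4 to 16 N, and the casing within 10 mm of where it stood (value of joint head below 0.15 rad and contact force between foot and casing between 4 and 16 N and linear speed of each of casing, foot below 0.01 m/s and distance of casing from where it was at the start of the episode below 0.01 m); the robot touches nothing.
It fails at once if the foot presses on the roof with more than 20 N (contact force between foot and casing above 20 N).
It fails at once if the casing is shifted by more than 10 mm (distance of casing from where it was at the start of the episode above 0.01 m).
It fails at once if a bystander is shifted by more than 15 mm (distance of any of meter, jar, brush from where it was at the start of the episode above 0.015 m).
It also fails if it takes over 72 s, if anything falls off the work surface, if the arm or the gripper's body presses on something with over 40 N, if the wrist force passes 120 N, or if a joint passes its speed limit or range.

## Working session

There is one attempt and no reset: what is moved stays moved. The work goes in short steps, Python scripts to look and compute and a tool call to move; the robot and the scene stay as the last step left them, time stands still between calls to the robot, and variables do not carry over. Pictures are saved under pics/ and viewed, about 8 in all and at most 12, crops included, and the job is handed in when it is done.

Besides the shell and the picture viewer there is one more tool, called after ">>>" by a JSON object that holds its "fn" and its "kwargs", one argument or row to a line. send_rows: Moves the arm, as the interface text tells. Its arguments: {"type":"object","properties":{"rows":{"type":"array"},"grip_force":{"type":"number"}},"required":["rows"]}

```bash
mkdir -p pics; ls; python3 - <<'E'
from bench import arm
import cv2,numpy as np
for n in("scene","top"):
    cv2.imwrite(f"pics/{n}0.png",arm.capture(n)[:,:,::-1]); print(n,arm.camera_info(n))
s=arm.get_state(); print(s, arm.tips_ahead)
E
```

```text
pics
scene {'fx': 496.9522357369818, 'fy': 496.9522357369818, 'cx': 259.1991128260135, 'cy': 188.9847360737264, 'position': array([1103.58659897, -439.44125164, 1370.62283849]), 'rotation': array([[ 0.63796386, -0.66680684,  0.38518923],
       [ 0.76997572,  0.54468127, -0.33235479],
       [ 0.01181109,  0.5086167 ,  0.86091205]])}
top {'fx': 392.1539169018798, 'fy': 392.1539169018798, 'cx': 252.43916703124367, 'cy': 187.58137387121715, 'position': array([ 458.53881128,   31.69872434, 1098.56580147]), 'rotation': array([[ 0.0131197 ,  0.9896049 , -0.14321317],
       [-0.99988184,  0.01183648, -0.00980852],
       [-0.00801142,  0.14332493,  0.98964326]])}
{'t': 0.1, 'joint_positions': array([-1.29078799,  0.62922189,  0.038444  ,  1.51829637, -0.0269907 ,
        0.99628018, -0.01998175]), 'dq': array([ 0.00113325, -0.00301945, -0.00027886, -0.00144521, -0.00054055,
       -0.00288777, -0.0009981 ]), 'tau': array([ 3.33733355e-03, -5.64525032e+01,  1.23064689e+00, -1.93970507e+01,
        1.13582419e-02,  5.43401184e-03, -2.73027382e-05]), 'tool_pos': array([220.1996054 , 611.27488606, 403.89227961]), 'ee_rot': array([[-9.40809666e-01,  3.38934904e-01, -5.50288727e-04],
       [ 3.38935350e-01,  9.40808313e-01, -1.59564316e-03],
       [-2.31029521e-05, -1.68770881e-03, -9.99998576e-01]]), 'wrist_force': array([-0.33191728,  0.04083684,  0.12772153]), 'torque': array([0.05621493, 0.00428618, 0.00124153]), 'width': 1.001107581542259} 173.4
```

View pics/scene0.png

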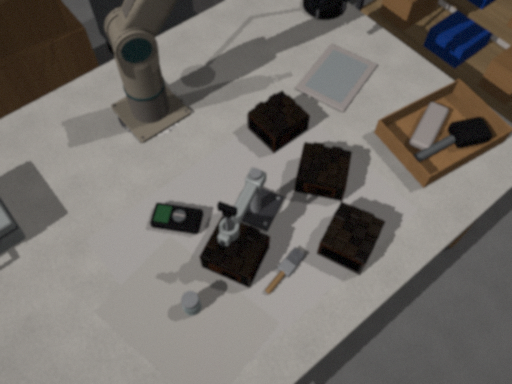

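View pics/top0.png

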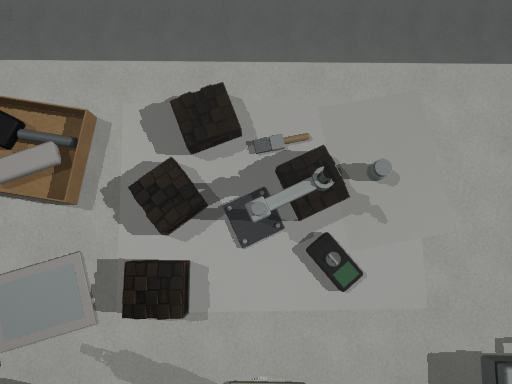

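The casing is under the post, farthest right in the top view (post head near (322,179) top, about (228,210) scene). I'll zoom in on both.

```bash
python3 - <<'E'
import cv2,numpy as np
a=cv2.imread("pics/scene0.png")[180:260,190:290]; b=cv2.imread("pics/top0.png")[150:230,230:350]
f=lambda i,w:cv2.convertScaleAbs(cv2.resize(i,(w,560),interpolation=cv2.INTER_CUBIC),alpha=1.6,beta=15)
o=np.hstack([cv2.resize(f(a,700),(400,320)),cv2.resize(f(b[:80,20:120],700),(400,320))])
cv2.imwrite("pics/crop1.png",o)
E
```

```text
(no output)
```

View pics/crop1.png

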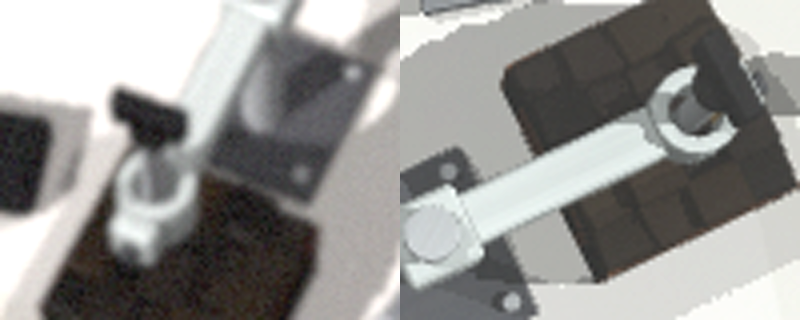

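```bash
cat > h.py <<'E'
from bench import arm
import numpy as np
def ray(n,u,v):
    c=arm.camera_info(n); d=c["rotation"]@np.array([(u-c["cx"])/c["fx"],-(v-c["cy"])/c["fy"],-1]); return c["position"],d
def at(n,u,v,z):
    p,d=ray(n,u,v); return p+d*(z-p[2])/d[2]
def proj(n,P):
    c=arm.camera_info(n); q=c["rotation"].T@(np.array(P)-c["position"]); return c["cx"]+c["fx"]*q[0]/-q[2], c["cy"]-c["fy"]*q[1]/-q[2]
E
python3 - <<'E'
from h import *
np.set_printoptions(precision=1,suppress=True)
col=at("top",258.2,208.2,219); sl=at("top",323.7,178.8,205); print("col",col,"sleeve",sl,np.linalg.norm((col-sl)[:2]))
print("sleeve scene",at("scene",190+157/4,180+187/4,205))
p,d=ray("top",331.2,168.8);q,e=ray("scene",227,208.7)
A=np.c_[d,-e];t=np.linalg.lstsq(A,q-p,rcond=None)[0];print(p+t[0]*d,q+t[1]*e)
# wing end points at z~310 (top face)
for u,v in((700,40),(755,105)): print("top end",at("top",250+(u-400)/4,150+v/4,310))
for u,v in((115,92),(185,112)): print("scene end",at("scene",190+u/4,180+v/4,310))
E
```

```text
col [539.1  26.8 219. ] sleeve [ 610.3 -123.5  205. ] 166.36527870878032
sleeve scene [ 620.7 -122.8  205. ]
[ 615.8 -123.3  297.5] [ 616.7 -122.   297.5]
top end [ 631.6 -108.5  310. ]
top end [ 598.1 -136.   310. ]
scene end [ 597.2 -131.6  310. ]
scene end [ 635.1 -107.2  310. ]
```

Two-view estimate of the wing centre is (616, -122.5, 297.5). That fits the stated 287–302 height, and the sleeve-to-column distance came out at 166 against 170 mm. The wing points at about 35°. I'll travel there high.

>>> {"fn": "send_rows", "kwargs": {
  "rows": [0,0,0,-0.9,-0.8,-0.3,85,0,0,0,-0.9,-0.8,-0.3,85,0,0,0,-0.9,-0.8,-0.3,85,0,0,0,-0.9,-0.8,-0.3,85,0,0,0,-0.9,-0.8,-0.3,85,0,0,0,-0.9,-0.8,-0.3,85,0,0,0,-0.9,-0.8,-0.3,85,0,0,0,-0.9,-0.8,-0.3,85]
}}

```text
t: 0.77
tool_pos: [335.8, 398.5, 464.8]
ee_rot: [[-0.941, 0.339, -0.0], [0.339, 0.941, -0.001], [0.0, -0.001, -1.0]]
wrist_force: [0.5, 0.6, -0.2]
width: 0.997
```

>>> {"fn": "send_rows", "kwargs": {
  "rows": [0,0,0,-0.9,-0.8,-0.3,85,0,0,0,-0.9,-0.8,-0.3,85,0,0,0,-0.9,-0.8,-0.3,85,0,0,0,-0.9,-0.8,-0.3,85,0,0,0,-0.9,-0.8,-0.3,85,0,0,0,-0.9,-0.8,-0.3,85,0,0,0,-0.9,-0.8,-0.3,85,0,0,0,-0.9,-0.8,-0.3,85]
}}

```text
t: 1.43
tool_pos: [450.8, 187.0, 524.9]
ee_rot: [[-0.941, 0.339, -0.001], [0.339, 0.941, -0.0], [0.0, -0.0, -1.0]]
wrist_force: [-0.4, 0.6, 0.4]
width: 0.997
```

>>> {"fn": "send_rows", "kwargs": {
  "rows": [0,0,1,0,0,0,85,0,0,1,0,0,0,85,0,0,1,0,0,0,85,0,0,1,0,0,0,85,0,0,1,0,0,0,85,0,0,1,0,0,0,85,0,0,1,0,0,0,85,0,0,1,0,0,0,85]
}}

```text
t: 2.1
tool_pos: [450.3, 188.4, 524.4]
ee_rot: [[-0.499, 0.867, -0.001], [0.867, 0.499, -0.0], [0.0, -0.001, -1.0]]
wrist_force: [-0.1, 0.4, 0.8]
width: 0.999
```

>>> {"fn": "send_rows", "kwargs": {
  "rows": [0,0,1,0,0,0,85,0,0,1,0,0,0,85,0,0,1,0,0,0,85,0,0,1,0,0,0,85,0,0,1,0,0,0,85,0,0,1,0,0,0,85,0,0,1,0,0,0,85,0,0,1,0,0,0,85]
}}

```text
t: 2.77
tool_pos: [450.3, 188.4, 524.4]
ee_rot: [[0.175, 0.985, -0.001], [0.985, -0.175, -0.0], [-0.0, -0.001, -1.0]]
wrist_force: [0.6, -0.1, 0.3]
width: 0.994
```

>>> {"fn": "send_rows", "kwargs": {
  "rows": [0,0,1,0,0,0,85,0,0,1,0,0,0,85,0,0,1,0,0,0,85,0,0,1,0,0,0,85,0,0,1,0,0,0,85,0,0,1,0,0,0,85,0,0,1,0,0,0,85,0,0,1,0,0,0,85]
}}

```text
t: 3.43
tool_pos: [450.3, 188.4, 524.4]
ee_rot: [[0.767, 0.642, -0.001], [0.642, -0.767, -0.0], [-0.001, -0.0, -1.0]]
wrist_force: [0.2, 0.0, 0.4]
width: 0.995
```

>>> {"fn": "send_rows", "kwargs": {
  "rows": [0,0,1,0,0,0,85,0,0,0,-0.1,0.9,0,85,0,0,0,-0.1,0.9,0,85,0,0,0,-0.1,0.9,0,85,0,0,0,-0.1,0.9,0,85,0,0,0,-0.1,0.9,0,85,0,0,0,-0.1,0.9,0,85,0,0,0,-0.1,0.9,0,85]
}}

```text
t: 4.1
tool_pos: [527.2, 48.8, 524.4]
ee_rot: [[0.817, 0.576, -0.001], [0.576, -0.817, 0.0], [-0.001, -0.001, -1.0]]
wrist_force: [0.9, -0.1, 0.3]
width: 0.991
```

>>> {"fn": "send_rows", "kwargs": {
  "rows": [0,0,0,-0.1,0.9,0,70,0,0,0,-0.1,0.9,0,70,0,0,0,-0.1,0.9,0,70,0,0,0,-0.1,0.9,0,70,0,0,0,-0.1,0.9,0,70,0,0,0,-0.1,0.9,0,70,0,0,0,-0.1,0.9,0,70,0,0,0,-0.1,0.9,0,70]
}}

```text
t: 4.77
tool_pos: [614.7, -109.9, 524.1]
ee_rot: [[0.817, 0.576, -0.001], [0.576, -0.817, 0.0], [-0.001, -0.001, -1.0]]
wrist_force: [0.4, -0.2, 0.2]
width: 0.821
```

```bash
python3 - <<'E'
from h import *
import cv2
im=arm.capture("scene")[:,:,::-1]; c=im[150:250,180:305]
cv2.imwrite("pics/s2.png",cv2.convertScaleAbs(cv2.resize(c,(750,600),interpolation=cv2.INTER_CUBIC),alpha=1.6,beta=15))
s=arm.get_state(); print(s["tool_pos"],s["ee_rot"],s["joint_positions"])
E
```

```text
[ 615.54531956 -114.48726106  524.07912246] [[ 8.20078585e-01  5.72250525e-01  6.71702065e-04]
 [ 5.72246098e-01 -8.20066291e-01 -5.06767692e-03]
 [-2.34914056e-03  4.54027221e-03 -9.99986934e-01]] [-0.21622043  0.5524484   0.61396129  1.42947158 -0.31845651  1.25841092
 -0.5370936 ]
```

View pics/s2.png

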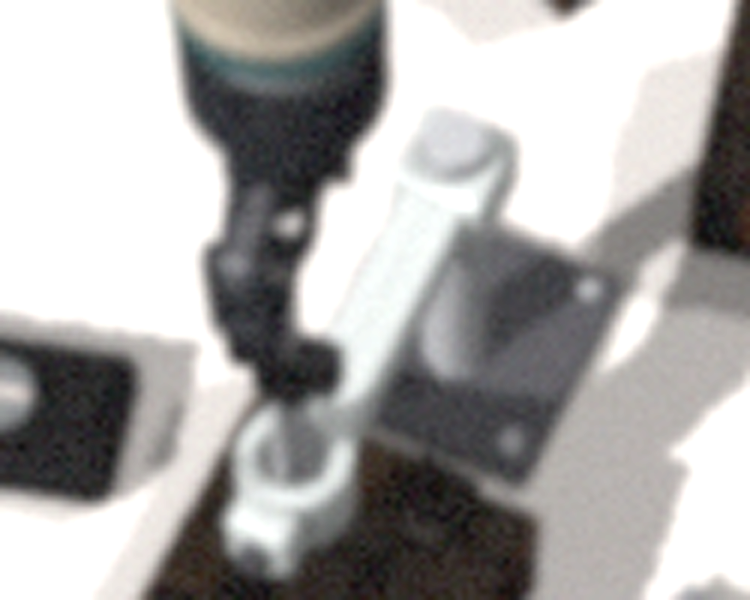

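Fingers open above the wing in this view, and it hides little I need. I'll refine the wing's yaw and centre with a silhouette fit on the first scene picture.

```bash
python3 - <<'E'
from h import *
import cv2
from scipy.optimize import minimize
im=cv2.imread("pics/scene0.png",0)
r0,r1,c0,c1=194,222,210,243
K=8
crop=cv2.resize(im[r0:r1,c0:c1],None,fx=K,fy=K,interpolation=cv2.INTER_CUBIC)
print(im[198:222:1,214:242])
tgt=np.clip((130-crop.astype(float))/80,0,1); tgt=cv2.GaussianBlur(tgt,(0,0),3)
C=arm.camera_info("scene")
def pr(P):
    q=(np.array(P)-C["position"])@C["rotation"]
    return np.c_[C["cx"]+C["fx"]*q[:,0]/-q[:,2],C["cy"]-C["fy"]*q[:,1]/-q[:,2]]
def ren(p):
    x,y,z,a=p; m=np.zeros(crop.shape,np.float32)
    X=np.array([np.cos(a),np.sin(a),0]);Y=np.array([-X[1],X[0],0]);o=np.array([x,y,z])
    box=[o+i*25*X+j*7*Y+np.array([0,0,k*15]) for i in(-1,1) for j in(-1,1) for k in(-1,1)]
    col=[o+np.array([15*np.cos(t),15*np.sin(t),h]) for t in np.linspace(0,6.28,24) for h in(-15,-23)]
    for pts in(box,col):
        uv=((pr(pts)-[c0,r0]+.5)*K-.5)
        cv2.fillConvexPoly(m,cv2.convexHull(uv.astype(np.float32)).astype(np.int32)[:,0],1)
    return cv2.GaussianBlur(m,(0,0),6)
w=np.ones(crop.shape); w[int(K*22):]=0
f=lambda p:(((ren(p)-tgt)**2)*w).mean()+1e-4*((p[2]-297.5)/4)**2
for a in(.4,.6,.75):
    r=minimize(f,[616,-122.5,297.5,a],method="Nelder-Mead",options=dict(initial_simplex=np.array([[616,-122.5,297.5,a],[622,-122.5,297.5,a],[616,-117,297.5,a],[616,-122.5,302,a],[616,-122.5,297.5,a+.15]])))
    print(r.x[:3].round(1),np.degrees(r.x[3]).round(1),r.fun)
E
```

```text
[[157 157 157 156 157 157 154 158 158 159 157 157 156 154 157 157 159 154
  157 156 156 153 151 139 134 139 140 139]
 [157 157 157 155 156 154 154 154 157 157 157 156 157 156 156 157 159 157
  160 157 154 153 145 137 136 137 141 139]
 [158 158 156 153 151 143 140 145 152 155 157 155 156 157 160 156 157 157
  158 157 154 149 140 137 137 139 141 139]
 [157 157 153 144 129 113 110 120 133 143 145 152 156 156 154 157 156 158
  155 154 156 146 138 136 138 142 138 135]
 [155 155 151 132 105  77  68  84  98 115 124 135 143 149 152 154 159 158
  157 156 148 138 133 136 140 140 139 137]
 [156 155 145 116  78  40  30  46  57  67  86  98 114 123 135 146 153 154
  155 151 145 136 133 138 142 138 138 136]
 [156 155 136 104  64  31  17  18  25  32  44  60  71  84 105 122 135 142
  143 141 136 134 137 141 137 138 136 136]
 [156 152 131  95  51  28  26  20  23  14  22  27  33  45  63  80  99 109
  118 120 121 128 135 137 139 136 140 136]
 [155 151 132  94  53  26  17  16  24  18  10  20  18  23  30  42  55  67
   77  84  93 108 121 131 137 137 137 137]
 [152 151 136  99  53  19  16  21  17  19  19  
[... 1155 characters left out ...]
5  62  55  62  63  56  38  28  38  51  67
   83  85  85  95 105 105  97  90  80  68]
 [129 129 129 130 123 116  95  70  67  81  92  89  71  52  46  50  58  78
   90  91  86  88  94  93  89  79  72  61]
 [128 130 129 127 121 104  82  75  92 106 113  99  81  58  54  57  63  77
   86  88  86  85  87  86  82  75  71  58]
 [128 127 132 123 111  92  78  93 112 122 117 104  82  66  58  58  61  65
   75  81  83  87  86  84  76  76  66  57]
 [129 128 128 122 103  82  90 112 126 126 115 103  83  65  55  60  53  62
   67  73  79  82  85  85  76  67  61  57]]
[ 618.7 -122.7  296.3] 23.2 0.010600973338931837
[ 619.8 -123.4  298.7] 23.9 0.010737832820782703
[ 619.2 -122.6  297.5] 23.5 0.010690877763802006
```

Silhouette fit: centre (618, -123, 297), yaw about 24°, which agrees with the stand's own yaw of about 26°. I'll turn 10° more, centre, and descend.

>>> {"fn": "send_rows", "kwargs": {
  "rows": [0,0,1,0,0,0,60,0,0,1,0,0,0,60,0,0,0,0,0.3,0,60,0,0,0,0,0,0.3,60,0,0,0,0,0,0.3,60,0,0,0,0,0,0.3,60,0,0,0,0,0,0,60,0,0,0,0,0,0,60]
}}

```text
t: 5.48
tool_pos: [617.4, -115.4, 501.3]
ee_rot: [[0.905, 0.426, -0.002], [0.426, -0.905, 0.001], [-0.001, -0.001, -1.0]]
wrist_force: [0.5, -0.5, 0.5]
width: 0.701
```

```bash
python3 - <<'E'
from h import *
import cv2
im=arm.capture("top")[:,:,::-1][120:220,262:387]; c=arm.capture("scene")[:,:,::-1][160:260,180:280]
f=lambda i,w:cv2.convertScaleAbs(cv2.resize(i,(w,400),interpolation=cv2.INTER_CUBIC),alpha=2.2,beta=20)
cv2.imwrite("pics/t3.png",np.hstack([f(im,400+0),f(c,400)]))
s=arm.get_state(); print(s["tool_pos"],s["ee_rot"],s["joint_positions"])
E
```

```text
[ 617.57005077 -115.69493951  502.31386259] [[ 9.04714996e-01  4.26017308e-01  1.69222443e-04]
 [ 4.26017316e-01 -9.04715009e-01 -8.67090959e-06]
 [ 1.49404126e-04  7.99363927e-05 -9.99999986e-01]] [-0.23086138  0.58025788  0.64808139  1.4590425  -0.3598447   1.2225687
 -0.66943909]
```

View pics/t3.png

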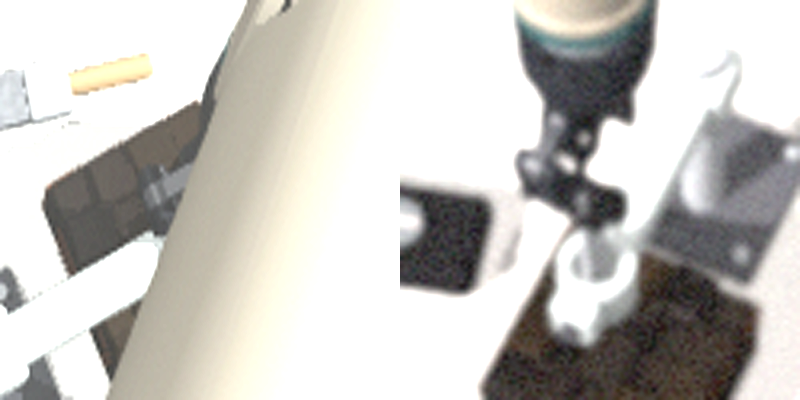

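>>> {"fn": "send_rows", "kwargs": {
  "rows": [0,0,0,-0.1,0.26,0,50,0,0,0,0,0,0.3,50,0,0,0,0,0,0.3,50,0,0,0,0,0,0.3,50,0,0,0,0,0,0.3,50,0,0,0,0,0,0.3,50,0,0,0,0,0,0.27,50,0,0,0,0,0,0,50]
}}

```text
t: 6.25
tool_pos: [617.7, -122.3, 456.0]
ee_rot: [[0.905, 0.426, -0.003], [0.426, -0.905, 0.001], [-0.002, -0.002, -1.0]]
wrist_force: [0.2, 0.0, -0.8]
width: 0.588
```

>>> {"fn": "send_rows", "kwargs": {
  "rows": [0,0,0,0,0,0,40,0,0,0,0,0,0,32,0,0,0,0,0,0,26,0,0,0,0,0,0,22,0,0,0,0,0,0,18,0,0,0,0,0,0,16,0,0,0,0,0,0,14,0,0,0,0,0,0,10],
  "grip_force": 30
}}

```text
t: 6.92
tool_pos: [617.8, -120.5, 458.4]
ee_rot: [[0.904, 0.428, -0.001], [0.428, -0.904, 0.005], [0.001, -0.005, -1.0]]
wrist_force: [-3.5, 5.7, 5.2]
width: 0.159
```

```bash
python3 - <<'E'
from h import *
s=arm.get_state(); print(s["t"],s["tool_pos"],s["wrist_force"],s["torque"],s["width"]*85.4)
E
```

```text
6.9167 [ 617.81964783 -120.54315455  458.40675247] [-3.53328762  5.71581494  5.21804353] [1.17689629 0.75195993 0.13626586] 13.559045462966427
```

Width 13.6 mm, so the wing is gripped. I'll relax the side load, firm the grip, then twist anticlockwise.

>>> {"fn": "send_rows", "kwargs": {
  "rows": [0,0,0,0,-0.04,-0.02,8,0,0,0,0,-0.04,-0.02,8,0,0,0,0,0,0,8,0,0,0,0,0,0,8,0,0,0,0,0,0,8,0,0,0,0,0,0,8,0,0,0,0,0,0,8,0,0,0,0,0,0,8],
  "grip_force": 80
}}

```text
t: 7.58
tool_pos: [617.4, -120.0, 458.6]
ee_rot: [[0.904, 0.427, -0.0], [0.427, -0.904, 0.002], [0.001, -0.002, -1.0]]
wrist_force: [0.7, 4.8, -1.6]
width: 0.15
```

>>> {"fn": "send_rows", "kwargs": {
  "rows": [0,0,-0.5,0,0,0,8,0,0,-0.5,0,0,0,8,0,0,-0.5,0,0,0,8,0,0,-0.5,0,0,0,8,0,0,-0.5,0,0,0,8,0,0,-0.5,0,0,0,8,0,0,-0.5,0,0,0,8,0,0,-0.5,0,0,0,8]
}}

```text
t: 8.25
tool_pos: [616.7, -120.3, 458.6]
ee_rot: [[0.704, 0.71, -0.002], [0.71, -0.704, 0.002], [0.0, -0.003, -1.0]]
wrist_force: [-2.7, 6.1, 0.5]
width: 0.147
```

```bash
python3 - <<'E'
from h import *
s=arm.get_state(); print(s["t"],s["tool_pos"],s["wrist_force"],s["torque"],s["width"]*85.4,s["joint_positions"][6])
E
```

```text
8.25 [ 616.65607681 -120.33487397  458.60788521] [-2.73139515  6.11306253  0.48464512] [ 1.10990849  0.46869443 -0.24336389] 12.562818134032096 -0.3430161703083288
```

>>> {"fn": "send_rows", "kwargs": {
  "rows": [0,0,-0.9,0.02,-0.05,0,8,0,0,-0.9,0,0,0,8,0,0,-0.9,0,0,0,8,0,0,-0.9,0,0,0,8,0,0,-0.9,0,0,0,8,0,0,-0.9,0,0,0,8,0,0,-0.9,0,0,0,8,0,0,-0.9,0,0,0,8]
}}

```text
t: 8.92
tool_pos: [616.3, -119.8, 458.6]
ee_rot: [[0.151, 0.989, -0.001], [0.989, -0.151, 0.001], [0.001, -0.001, -1.0]]
wrist_force: [-1.4, 3.4, -1.1]
width: 0.142
```

>>> {"fn": "send_rows", "kwargs": {
  "rows": [0,0,-0.4,0,0,0,8,0,0,-0.4,0,0,0,8,0,0,0,0,0,0,8,0,0,0,0,0,0,8,0,0,0,0,0,0,8,0,0,0,0,0,0,8,0,0,0,0,0,0,8,0,0,0,0,0,0,8]
}}

```text
t: 9.58
tool_pos: [616.3, -119.7, 458.6]
ee_rot: [[0.084, 0.996, -0.002], [0.996, -0.084, 0.0], [0.0, -0.002, -1.0]]
wrist_force: [-1.7, 4.6, -1.1]
width: 0.15
```

```bash
python3 - <<'E'
from h import *
s=arm.get_state(); print(s["t"],s["tool_pos"],s["wrist_force"],s["torque"],s["width"]*85.4,s["joint_positions"][6])
E
```

```text
9.5833 [ 616.31241126 -119.6769537   458.62816052] [-1.68757769  4.55843664 -1.05484328] [0.92901784 0.81127037 0.02804389] 12.790840259149297 0.24618265254120641
```

The head is free: turned about 60° (1.05 rad) with the torque near zero. Now I'll slide down slowly.

>>> {"fn": "send_rows", "kwargs": {
  "rows": [0,0,0,0.04,0,0.05,8,0,0,0,0,0,0.05,8,0,0,0,0,0,0.05,8,0,0,0,0,0,0.05,8,0,0,0,0,0,0.05,8,0,0,0,0,0,0.05,8,0,0,0,0,0,0.05,8,0,0,0,0,0,0.05,8]
}}

```text
t: 10.25
tool_pos: [616.4, -119.3, 448.7]
ee_rot: [[0.085, 0.996, -0.001], [0.996, -0.085, -0.001], [-0.001, -0.001, -1.0]]
wrist_force: [-3.7, 1.2, 0.3]
width: 0.148
```

>>> {"fn": "send_rows", "kwargs": {
  "rows": [0,0,0,0,0,0.02,8,0,0,0,0,0,0.02,8,0,0,0,0,0,0.02,8,0,0,0,0,0,0.02,8,0,0,0,0,0,0.02,8,0,0,0,0,0,0.02,8,0,0,0,0,0,0.02,8,0,0,0,0,0,0.02,8]
}}

```text
t: 10.92
tool_pos: [616.4, -119.3, 444.8]
ee_rot: [[0.085, 0.996, -0.001], [0.996, -0.085, -0.001], [-0.001, -0.001, -1.0]]
wrist_force: [-5.2, 1.9, 1.5]
width: 0.148
```

>>> {"fn": "send_rows", "kwargs": {
  "rows": [0,0,0,0,-0.04,0.015,8,0,0,0,0,0,0.015,8,0,0,0,0,0,0.015,8,0,0,0,0,0,0.015,8,0,0,0,0,0,0.015,8,0,0,0,0,0,0.015,8,0,0,0,0,0,0.015,8,0,0,0,0,0,0.015,8]
}}

```text
t: 11.58
tool_pos: [615.9, -119.1, 442.1]
ee_rot: [[0.084, 0.996, 0.001], [0.996, -0.084, -0.001], [-0.001, 0.001, -1.0]]
wrist_force: [-2.6, -1.4, 1.8]
width: 0.148
```

>>> {"fn": "send_rows", "kwargs": {
  "rows": [0,0,0,0,0,0.015,8,0,0,0,0,0,0.015,8,0,0,0,0,0,0.015,8,0,0,0,0,0,0.015,8,0,0,0,0,0,0.015,8,0,0,0,0,0,0.015,8,0,0,0,0,0,0.015,8,0,0,0,0,0,0.015,8]
}}

```text
t: 12.25
tool_pos: [615.9, -119.0, 439.0]
ee_rot: [[0.084, 0.996, 0.001], [0.996, -0.084, -0.001], [-0.001, 0.001, -1.0]]
wrist_force: [0.1, -4.3, 0.3]
width: 0.142
```

>>> {"fn": "send_rows", "kwargs": {
  "rows": [0,0,0,0,0,0.015,8,0,0,0,0,0,0.015,8,0,0,0,0,0,0.015,8,0,0,0,0,0,0.015,8,0,0,0,0,0,0.015,8,0,0,0,0,0,0.015,8,0,0,0,0,0,0.015,8,0,0,0,0,0,0.015,8]
}}

```text
t: 12.92
tool_pos: [615.9, -118.9, 436.4]
ee_rot: [[0.084, 0.996, 0.001], [0.996, -0.084, -0.001], [-0.0, 0.001, -1.0]]
wrist_force: [-1.8, -5.0, 4.0]
width: 0.148
```

Possibly the first contact. Smaller steps now.

>>> {"fn": "send_rows", "kwargs": {
  "rows": [0,0,0,-0.02,0,0.01,8,0,0,0,0,0,0.01,8,0,0,0,0,0,0.01,8,0,0,0,0,0,0.01,8,0,0,0,0,0,0,8,0,0,0,0,0,0,8,0,0,0,0,0,0,8,0,0,0,0,0,0,8]
}}

```text
t: 13.58
tool_pos: [615.8, -119.1, 435.8]
ee_rot: [[0.084, 0.996, 0.001], [0.996, -0.084, 0.0], [0.0, 0.001, -1.0]]
wrist_force: [-1.6, -3.3, 5.9]
width: 0.149
```

```bash
cat > st.py <<'E'
from h import *
s=arm.get_state(); print(s["t"],s["tool_pos"].round(2),s["wrist_force"].round(2),s["torque"].round(3),s["tau"].round(2))
E
python3 st.py
```

```text
13.5833 [ 615.81 -119.09  435.79] [-1.61 -3.3   5.85] [-0.773  0.67  -0.015] [-2.700e+00 -4.940e+01  2.040e+00 -1.838e+01 -1.260e+00 -4.000e-01
  2.000e-02]
```

>>> {"fn": "send_rows", "kwargs": {
  "rows": [0,0,0,0,0,0.01,8,0,0,0,0,0,0.01,8,0,0,0,0,0,0.01,8,0,0,0,0,0,0.01,8,0,0,0,0,0,0.01,8,0,0,0,0,0,0,8,0,0,0,0,0,0,8,0,0,0,0,0,0,8]
}}

```text
t: 14.25
tool_pos: [615.8, -119.1, 435.1]
ee_rot: [[0.084, 0.996, 0.002], [0.996, -0.084, 0.0], [0.0, 0.002, -1.0]]
wrist_force: [-1.7, -3.0, 9.5]
width: 0.145
```

```bash
python3 st.py
```

```text
14.25 [ 615.78 -119.13  435.12] [-1.73 -3.02  9.5 ] [-0.699  0.885 -0.035] [-2.620e+00 -4.773e+01  1.910e+00 -1.794e+01 -1.270e+00 -7.400e-01
  2.000e-02]
```

>>> {"fn": "send_rows", "kwargs": {
  "rows": [0,0,0,0,0,0.01,8,0,0,0,0,0,0.01,8,0,0,0,0,0,0,8,0,0,0,0,0,0,8,0,0,0,0,0,0,8,0,0,0,0,0,0,8,0,0,0,0,0,0,8,0,0,0,0,0,0,8]
}}

```text
t: 14.92
tool_pos: [615.7, -119.1, 434.8]
ee_rot: [[0.084, 0.996, 0.002], [0.996, -0.084, 0.0], [0.0, 0.002, -1.0]]
wrist_force: [-3.4, -3.5, 10.2]
width: 0.153
```

>>> {"fn": "send_rows", "kwargs": {
  "rows": [0,0,0.5,0,0,0,8,0,0,0.5,0,0,0,8,0,0,0.5,0,0,0,8,0,0,0.5,0,0,0,8,0,0,0.5,0,0,0,8,0,0,0.5,0,0,0,8,0,0,0.5,0,0,0,8,0,0,0.5,0,0,0,8]
}}

```text
t: 15.58
tool_pos: [616.1, -119.2, 434.8]
ee_rot: [[0.421, 0.907, 0.003], [0.907, -0.421, -0.0], [0.001, 0.003, -1.0]]
wrist_force: [-1.1, -3.8, 9.5]
width: 0.146
```

```bash
python3 st.py
```

```text
15.5833 [ 616.1  -119.2   434.84] [-1.05 -3.84  9.51] [-0.721  0.688  0.022] [ -2.23 -47.5    2.68 -17.18  -1.13  -0.36   0.42]
```

>>> {"fn": "send_rows", "kwargs": {
  "rows": [0,0,0.5,0,0,0,8,0,0,0.5,0,0,0,8,0,0,0.5,0,0,0,8,0,0,0.5,0,0,0,8,0,0,0.5,0,0,0,8,0,0,0.5,0,0,0,8,0,0,0.5,0,0,0,8,0,0,0.5,0,0,0,8]
}}

```text
t: 16.25
tool_pos: [616.6, -118.9, 434.9]
ee_rot: [[0.705, 0.709, 0.004], [0.709, -0.705, -0.0], [0.003, 0.003, -1.0]]
wrist_force: [0.3, -4.9, 8.1]
width: 0.147
```

```bash
python3 st.py
```

```text
16.25 [ 616.58 -118.93  434.85] [ 0.34 -4.9   8.13] [-0.645  0.382  0.255] [ -1.65 -47.71   4.31 -16.42  -1.03   0.14   0.21]
```

>>> {"fn": "send_rows", "kwargs": {
  "rows": [0,0,0.5,0,0,0,8,0,0,0.5,0,0,0,8,0,0,0.5,0,0,0,8,0,0,0.5,0,0,0,8,0,0,0.5,0,0,0,8,0,0,0.5,0,0,0,8,0,0,0.5,0,0,0,8,0,0,0,0,0,0,8]
}}

```text
t: 16.92
tool_pos: [616.8, -119.0, 434.8]
ee_rot: [[0.886, 0.464, 0.005], [0.464, -0.886, -0.001], [0.004, 0.003, -1.0]]
wrist_force: [0.7, -4.7, 8.8]
width: 0.147
```

```bash
python3 st.py
```

```text
16.9167 [ 616.8  -119.02  434.84] [ 0.67 -4.72  8.79] [-0.706  0.24   0.204] [ -2.38 -47.25   5.53 -15.99  -1.15   0.39  -0.51]
```

Yaw is now 27.6° against 25.3° at the start. I'll turn further, gently, until the stop is felt in the torque.

>>> {"fn": "send_rows", "kwargs": {
  "rows": [0,0,0.3,0,0,0,8,0,0,0.3,0,0,0,8,0,0,0.3,0,0,0,8,0,0,0.3,0,0,0,8,0,0,0,0,0,0,8,0,0,0,0,0,0,8,0,0,0,0,0,0,8,0,0,0,0,0,0,8]
}}

```text
t: 17.58
tool_pos: [616.9, -118.7, 434.9]
ee_rot: [[0.926, 0.377, 0.004], [0.377, -0.926, -0.002], [0.003, 0.004, -1.0]]
wrist_force: [-0.4, -4.6, 8.6]
width: 0.146
```

```bash
python3 st.py
```

```text
17.5833 [ 616.95 -118.71  434.89] [-0.39 -4.62  8.56] [-0.913  0.189  2.037] [ -1.03 -47.28   6.72 -15.41  -2.22   0.56  -2.05]
```

The stop is felt: 2 N·m at yaw 22°. I'll relieve the torque slightly, then open.

>>> {"fn": "send_rows", "kwargs": {
  "rows": [0,0,-0.2,0,0,0,8,0,0,-0.15,0,0,0,8,0,0,0,0,0,0,8,0,0,0,0,0,0,8,0,0,0,0,0,0,8,0,0,0,0,0,0,8,0,0,0,0,0,0,8,0,0,0,0,0,0,8]
}}

```text
t: 18.25
tool_pos: [616.9, -118.8, 434.9]
ee_rot: [[0.915, 0.403, 0.005], [0.403, -0.915, -0.002], [0.004, 0.003, -1.0]]
wrist_force: [0.4, -5.1, 8.3]
width: 0.15
```

```bash
python3 st.py
```

```text
18.25 [ 616.91 -118.82  434.85] [ 0.41 -5.14  8.27] [-0.826  0.146  1.355] [ -1.45 -47.42   6.32 -15.62  -1.77   0.55  -1.35]
```

>>> {"fn": "send_rows", "kwargs": {
  "rows": [0,0,-0.2,0,0,0,8,0,0,-0.2,0,0,0,8,0,0,0,0,0,0,8,0,0,0,0,0,0,8,0,0,0,0,0,0,20,0,0,0,0,0,0,35,0,0,0,0,0,0,50,0,0,0,0,0,0,60]
}}

```text
t: 18.92
tool_pos: [615.8, -117.8, 432.5]
ee_rot: [[0.903, 0.431, -0.001], [0.431, -0.903, 0.002], [-0.0, -0.002, -1.0]]
wrist_force: [-0.1, 0.7, -0.1]
width: 0.649
```

```bash
python3 st.py
```

```text
18.9167 [ 615.83 -117.84  432.5 ] [-0.05  0.69 -0.1 ] [-0.027  0.011  0.027] [-0.000e+00 -5.219e+01  8.600e+00 -1.868e+01 -1.000e-02  1.000e-02
 -0.000e+00]
```

>>> {"fn": "send_rows", "kwargs": {
  "rows": [0,0,0,0,0,-0.3,60,0,0,0,0,0,-0.5,60,0,0,0,0,0,-0.6,60,0,0,0,0,0,-0.6,60,0,0,0,0,0,-0.6,60,0,0,0,0,0,-0.6,60,0,0,0,0,0,-0.6,60,0,0,0,0,0,-0.5,60]
}}

```text
t: 19.58
tool_pos: [615.7, -118.9, 542.3]
ee_rot: [[0.903, 0.43, 0.001], [0.43, -0.903, 0.0], [0.001, 0.0, -1.0]]
wrist_force: [-0.1, -0.7, 0.4]
width: 0.707
```

>>> {"fn": "send_rows", "kwargs": {
  "rows": [0,0,0,0,-0.6,0,60,0,0,0,0,-0.8,0,60,0,0,0,0,-0.8,0,60,0,0,0,0,-0.8,0,60,0,0,0,0,-0.8,0,60,0,0,0,0,-0.8,0,60,0,0,0,0,-0.8,0,60,0,0,0,0,-0.6,0,60]
}}

```text
t: 20.25
tool_pos: [550.6, 18.2, 541.1]
ee_rot: [[0.902, 0.431, -0.0], [0.431, -0.902, 0.001], [0.0, -0.001, -1.0]]
wrist_force: [1.1, 1.0, 0.1]
width: 0.702
```

>>> {"fn": "send_rows", "kwargs": {
  "rows": [0,0,0,0,-0.6,0,60,0,0,0,0,-0.8,0,60,0,0,0,0,-0.8,0,60,0,0,0,0,-0.8,0,60,0,0,0,0,-0.8,0,60,0,0,0,0,-0.8,0,60,0,0,0,0,-0.4,0,60,0,0,0,0,0,0,60]
}}

```text
t: 20.92
tool_pos: [496.8, 131.7, 540.8]
ee_rot: [[0.901, 0.433, -0.001], [0.433, -0.901, 0.002], [0.0, -0.002, -1.0]]
wrist_force: [-0.1, -0.5, -0.4]
width: 0.698
```

```bash
python3 - <<'E'
from h import *
import cv2
a=[cv2.imread("pics/scene0.png"),cv2.imread("pics/top0.png")]
b=[arm.capture("scene")[:,:,::-1].copy(),arm.capture("top")[:,:,::-1].copy()]
cv2.imwrite("pics/scene1.png",b[0]);cv2.imwrite("pics/top1.png",b[1])
f=lambda i:cv2.convertScaleAbs(cv2.resize(i,(400,300),interpolation=cv2.INTER_CUBIC),alpha=1.6,beta=15)
cv2.imwrite("pics/cmp.png",np.vstack([np.hstack([f(x[0][180:285,190:330]),f(x[1][130:220,255:375])]) for x in(a,b)] if 0 else [np.hstack([f(x[0][175:280,150:290]),f(x[1][130:220,255:375])]) for x in zip(a[:1]+b[:1],a[1:]+b[1:])]))
s=arm.get_state();print(s["t"],s["tool_pos"],s["wrist_force"])
E
```

```text
21.0167 [497.77791205 128.71319402 540.99290459] [ 0.80939955 -0.59310141 -0.2455674 ]
```

View pics/cmp.png

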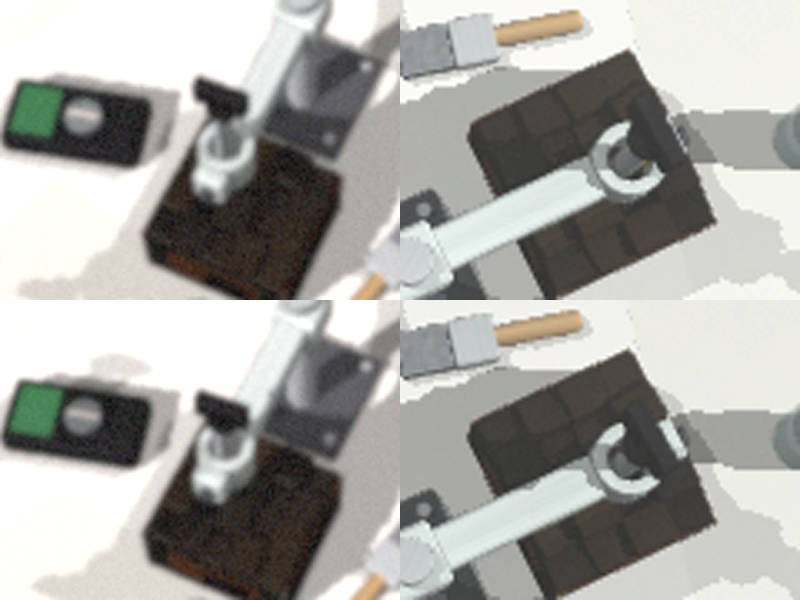

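The before (top) and after (bottom) views show the wing head lower at its original yaw. The casing, meter, brush and jar haven't moved. I'm handing in.

```bash
python3 -c "
from bench import arm
print(arm.sign_off())"
```

```text
the job is handed in; nothing more can be done
None
```

I unlocked the post, pressed its foot onto the casing's roof, locked it there, let go and handed the job in at about 21 s. There is no verdict back, so this rests on my own checks.

- **Unlock:** I gripped the wing head and twisted it anticlockwise about 60° (1.05 rad), until the torque fell to near zero.
- **Press:** I slid the section down about 24 mm. The hand felt 10.2 N, so roughly 9 N at the foot. The force rose about 5 N per mm, as the foot's spring should give.
- **Lock:** I twisted clockwise until the stop was felt, at 2 N·m and 3° past the starting yaw. I then eased the torque off before opening the fingers and backing away.

**Last checks:** the wrist force was near zero after release. In the before and after pictures the wing head sits lower at its original yaw, and the casing, meter, brush and jar look unmoved.

**Not confirmed:** I couldn't measure the foot force after letting go. The last felt value before release was 8.3 N, about 1.9 N less than before the twist, so I estimate about 7–9 N at the foot. A side load of up to 5 N stayed on the wing from a small centring error, and it showed no ill effect.

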